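# Draw the locked work-stop out to the red mark and hold it

### The job

Swing the brass hasp on the bench work-stop up off the blue lock button and right over backwards, so that it lies back out of the way. Press the blue button fully in, then draw the sliding arm out by its orange grip block until its pointer lines up with the red mark beside the scale. The arm is sprung and would slip back, so finish while still holding it steady there; leave the wheel, bar, cup and steel blank around it alone.

Things in the scene. Friction and masses are not known exactly. Their poses are not given: they have to be found in the camera images.
- stop: The work-stop, screwed to the bench, place and yaw vary. Its origin is on the bench surface (z = 0); its x axis is the direction in which the sliding arm extends, y across, z up. Green base plate x -150..290, y -91..38, 12 high (all mm, stop frame). Grey housing x -105..60, y -15..15, z 26..60. White scale strip (x 85..245, y -64..-38, top at z 18) with black lines every 10 mm from x = 100 on.
- hasp (a joint): Hasp angle in rad: 0 lying flat over the blue button (start; it blocks the button), 1.57 upright, 2.7 lying back at its stop. 60 g, nearly free hinge: falls shut below 1.5, falls back by itself above 1.65. Brass strap 24 wide, 4 thick; through its slot stands a thin brass staple fixed to the housing at stop-frame x = -31 mm, up to z = 82 mm.
- hasp_hinge (a point): Point on the hasp's hinge axis, at stop-frame (-85, 0, 72) mm; the axis runs across the stop (its y axis).
- hasp_bar (a point): Centre of the brass cross bar at the hasp's free end, 70 mm from the hinge: 12 mm in diameter, 44 long along the stop's y, so it sticks out 7 mm beyond the housing on both sides and can be pinched by its end faces. At stop-frame (-15, 0, 72) mm when shut; as the hasp opens it goes up, then over towards the stop's -x.
- lock_top (a point): Centre of the top of the blue lock button, 20 mm in diameter, at stop-frame (-57, 0, 69) mm when out, 9 mm above the housing's top; pressed downwards.
- lock (a joint): How far the lock button is pressed in, m: 0 out (arm locked), 0.006 fully in. Needs about 3 to 5 N and stays in when let go. The arm is free from 0.004 on.
- slide (a joint): Extension of the sliding arm in m: 0 home (start), 0.125 fully out. Locked with 2 mm of play until the button is in. A return spring pulls it home with about 2.3 N at 0 rising to 4 N at 0.12.
- grip_block (a point): Orange upright grip block at the outer end of the sliding arm, 24 x 24 mm and 74 mm tall; this point is its centre, 71 mm above the bench (z 34..108 mm); at stop-frame x = 100 mm when home, y = 0. Axes as the stop's. Grasp its upper part from above, across y.
- pointer_tip (a point): Tip of the red pointer blade (4 mm wide, 3 thick) that goes with the sliding arm, reaching over the scale at the grip block's x, at stop-frame y = -45.5, z = 27.5 mm.
- mark_top (a point): Centre of the top of the red mark, a fixed clip 8 (along the stop's x) x 20 x 12 mm standing on the base plate just outside the scale, at stop-frame y = -76 mm, top at z = 24 mm; its x along the scale varies, 150 to 205 mm. Axes as the stop's. The pointer lines up when pointer_tip and mark_top have the same stop-frame x.
- buff_wheel: Loose yellow buffing wheel, 100 mm in diameter, 24 thick, lying flat; bystander, origin under its centre.
- compound_bar: Loose green bar of polishing compound, 100 x 40 x 30 mm; bystander, origin under its centre.
- file_cup: Loose steel cup, 70 mm in diameter, 85 tall; bystander, origin under its centre.
- steel_blank: Loose bright metal blank, 120 x 70 x 6 mm, lying flat; bystander, origin under its centre.

How it is judged:
By the outcome, as a careful person would: the job done as asked, in the order asked, and still so for the second after the job is handed in, while the arm keeps its last pose, push and grip.
It also fails if it takes over 59 s, if anything falls off the work surface, if the arm or the gripper's body presses on something with over 40 N, if the wrist force passes 120 N, or if a joint passes its speed limit or range.

### The arm

A 6-joint arm with a two-finger parallel gripper is mounted at the origin on the work surface. World frame = base frame: x ahead of the robot, y to its left, z up, the work surface at z = 0. Lengths are in mm, angles in degrees, forces in N, time in s.
With the tool pointing down it reaches from about 250 to 800 mm from the base axis. Payload 8.5 kg.
Tool frame: the origin (TCP) lies at the very end of the fingers, on their centre line; the grasp point (between the pads) lies 19 mm behind it; z points along the fingers, y is the line along which they close (so a half turn about z gives the same grasp; the last joint's range is limited). The gripper opens to 85 mm and grips with 20 to 120 N. Pads are 22 mm wide; open, the fingers measure 114 mm over their backs; the gripper's body (76 mm by 85 mm) begins 54 mm behind the grasp point. The pads swing forward as they close: fully open they stand 13 mm farther back than shut.
Start: joints at [67.552, 13.648, -0.773, 75.585, 0, 90], TCP at [200.453, 485.174, 197.376] pointing down, gripper open.
Joint ranges: [-152.45, 152.45], [-59.26, 108.67], [-65.41, 83.53], [-104.44, 129.93], [-82.83, 76.93], [-180, 180]. Speed limits (degrees/s): [127.2, 127.2, 159.86, 180, 180, 180].

### API

Orientations are given as [roll, pitch, yaw] about the fixed x, y, z axes, in that order (R = Rz(yaw) Ry(pitch) Rx(roll)).
In Python, from cell import bot gives the robot as it stands.
- The arm moves only by the shell command python3 -m jog 'ROWS' [OPENING] [FORCE]. ROWS is JSON, a list of rows, each an object of numbers: "x", "y", "z": the shift along the tool's x, y, z each as a share of 400 mm, from -1 to 1; "wx", "wy", "wz": the turn, a rotation vector about the tool's x, y, z each as a share of pi rad, from -1 to 1. In form: [{"x": .., "y": .., "z": .., "wx": .., "wy": .., "wz": ..}, ...]. A call has 1 to 10 rows; each row is the pose to reach, as a shift and turn from the pose commanded when the call began, along the tool's axes at that moment, turning the shorter way round; what a row does not reach only later rows make up. A row lasts 1/8 s, in which the tool goes at most 62.5 mm and 10.7 degrees, less where a joint would pass 70% of its speed; a pose out of reach is approached as far as the arm can. A call with a number of a shift or a turn outside -1 to 1 is refused whole. A call with a gripper value outside its range is refused whole. OPENING is the opening, from 0 (shut) to 1 (fully open), set as the call begins (- or left out, the last holds). The fingers move at their own pace and stop on an object; FORCE is the grip in N (left out, the last holds). Time passes only in rows, so rows that repeat a pose let the fingers close. It gives the time, the measured TCP pose, the force, the opening and the grip force at its end, in the units of the state.
- bot.sense(): the state, without advancing time (a new reading comes with each control period).
- bot.snapshot(name): name is "scene" or "top" or "wrist"; returns a dict with "img" (384x512x3 uint8, blue, green, red), "fx", "fy", "cx", "cy" (pixels), "pose" (4x4, takes a point from camera to world coordinates); the wrist camera has in their place "hand_eye" (4x4, takes a point from camera to tool coordinates, whose origin is the TCP and whose axes are the flange's). Camera axes: x right, y down, z forward; pixel columns grow to the right and rows downward; lengths in mm; the calibration is good to about 2 mm. A picture is of the moment at which its call begins: read the wrist's pose just before it. There is no depth.
- bot.finish_job(): hands the job in; it is judged then, once.
The state is a dict: "t": time; "joint_pos": joint angles; "qvel": joint speeds; "effort": joint torques, N m; "tool_pos": TCP position; "tool_rot": TCP orientation; "force": force on the tool from outside, world axes, zero at the start; "moment": the same for the moment, N m; "grip_width": finger opening in mm; "gripper_force": force on a finger pad.
Only numpy, scipy, OpenCV 4.12 (cv2) and the standard library are available. Lean on these libraries where they do the work, as an engineer would, in place of code of your own. Each camera call takes 0.05 s, during which the arm holds its last target. There are 200 camera calls.

## Working session

There is one attempt and no reset: what is moved stays moved. The work goes in short steps, Python scripts to look and compute and a shell command to move; the robot and the scene stay as the last step left them, time stands still between calls to the robot, and variables do not carry over. Pictures are saved under pics/ and viewed, at most 12 in all, crops included, and the job is handed in when it is done.

```bash
mkdir -p pics; ls; python3 - <<'E'
from cell import bot
import cv2,numpy as np
s=bot.sense();print(s)
for n in("scene","top"):
    d=bot.snapshot(n);cv2.imwrite(f"pics/{n}0.png",d["img"]);np.save(f"pics/{n}0.npy",d,allow_pickle=True)
    print(n,d["fx"],d["fy"],d["cx"],d["cy"],np.round(d["pose"],3).tolist())
d=bot.snapshot("wrist");print(np.round(d["hand_eye"],3).tolist())
E
```

```text
pics
{'t': 0.0, 'joint_pos': array([ 6.75513099e+01,  1.36806008e+01, -8.17171438e-01,  7.55847653e+01,
        1.18250254e-03,  9.00003499e+01]), 'qvel': array([-0.10632131,  0.07836356,  0.0537125 , -0.02629297, -0.00425635,
       -0.0083988 ]), 'effort': array([ 1.08209551e-03, -5.38782263e+01,  3.46441412e+01,  1.80975592e-02,
        1.26795603e-04,  1.25611734e-05]), 'tool_pos': array([200.28813377, 484.78416669, 196.77937351]), 'tool_rot': array([-1.79917462e+02, -1.18199727e-03,  1.57550958e+02]), 'force': array([ 0.23604338, -0.73900807,  0.63563739]), 'moment': array([-0.01575883,  0.02123707, -0.01108539]), 'gripper_force': 0.0, 'grip_width': 85.18991495623033}
scene 357.38616936485477 357.38616936485477 258.11697599475946 191.94498222440305 [[-0.61, 0.539, -0.581, 1062.129], [0.793, 0.399, -0.461, 398.153], [-0.017, -0.742, -0.67, 620.825], [0.0, 0.0, 0.0, 1.0]]
top 378.2858494197099 378.2858494197099 250.92546933775586 187.21493287872852 [[-0.014, -0.994, 0.111, 527.402], [-1.0, 0.014, 0.001, 6.352], [-0.002, -0.111, -0.994, 972.454], [0.0, 0.0, 0.0, 1.0]]
[[-0.001, -0.95, -0.313, 79.313], [1.0, -0.001, 0.0, -0.622], [-0.001, -0.313, 0.95, -175.91], [0.0, 0.0, 0.0, 1.0]]
```

View pics/top0.png

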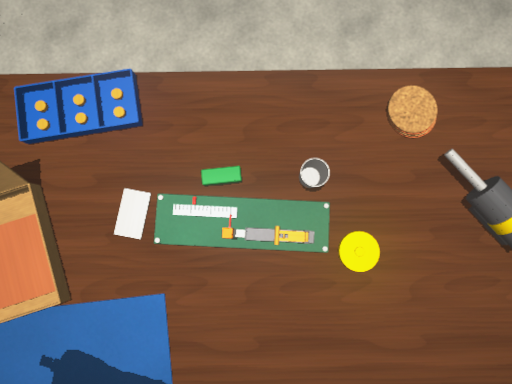

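View pics/scene0.png

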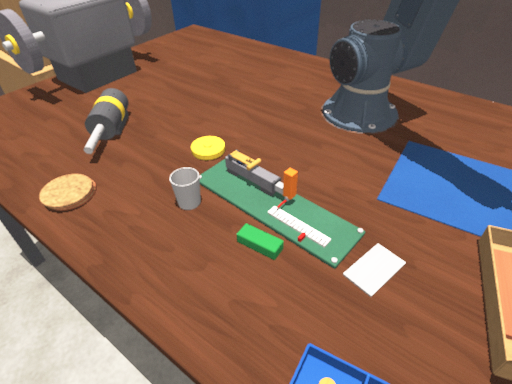

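The top view shows the stop at about (155–330, 195–250), with its x axis pointing image-left (world +y). The hasp bar is near (277,235), the orange block (228,233) and the red mark (194,200). The scene view agrees, with the hasp shut and the bystanders clear of the plate.

```bash
cat > h.py <<'E'
import numpy as np,cv2
from scipy.spatial.transform import Rotation as R
def ray(d,uv,z,pose=None):
    P=d["pose"] if pose is None else pose
    v=P[:3,:3]@[(uv[0]-d["cx"])/d["fx"],(uv[1]-d["cy"])/d["fy"],1]
    return P[:3,3]+v*(z-P[2,3])/v[2]
def wpose(s,d):
    T=np.eye(4);T[:3,:3]=R.from_euler("xyz",s["tool_rot"],degrees=True).as_matrix();T[:3,3]=s["tool_pos"]
    return T@d["hand_eye"]
def blobs(img,lo,hi,amin=4):
    m=cv2.inRange(cv2.cvtColor(img,cv2.COLOR_BGR2HSV),lo,hi)
    n,l,st,c=cv2.connectedComponentsWithStats(m)
    return m,sorted([(int(st[i,4]),*np.round(c[i],1).tolist()) for i in range(1,n) if st[i,4]>=amin],reverse=True)
def stopT(p,yaw): # stop->world xy
    a=np.radians(yaw);return np.array([[np.cos(a),-np.sin(a),p[0]],[np.sin(a),np.cos(a),p[1]]])
E
python3 - <<'E'
from h import *
d=np.load("pics/top0.npy",allow_pickle=True).item();im=d["img"]
m,b=blobs(im,(60,80,30),(90,255,140),300);print(b[:4])
n,l,st,c=cv2.connectedComponentsWithStats(m)
k=1+np.argmax(st[1:,4]);ys,xs=np.where(l==k)
w=np.array([ray(d,(x,y),12)[:2] for x,y in zip(xs,ys)],np.float32)
r=cv2.minAreaRect(w);bx=cv2.boxPoints(r);print(r,bx)
e=bx[1]-bx[0] if np.linalg.norm(bx[1]-bx[0])>np.linalg.norm(bx[2]-bx[1]) else bx[2]-bx[1]
e=e*np.sign(e[1]);yaw=np.degrees(np.arctan2(e[1],e[0]))
u=e/np.linalg.norm(e);v=np.array([-u[1],u[0]])
o=np.array(r[0])-70*u+26.5*v
print("origin",o,"yaw",yaw)
inv=lambda p:((p[:2]-o)@u,(p[:2]-o)@v)
_,b=blobs(im,(0,150,100),(6,255,255),3);print("red",[(x,inv(ray(d,x[1:],24))) for x in b])
_,b=blobs(im,(10,180,150),(20,255,255),20);print("orange",[(x,inv(ray(d,x[1:],108))) for x in b[:8]])
print("bar",inv(ray(d,(277,235),78)))
E
```

```text
[]
((487.5129699707031, 89.33650970458984), (25.12131118774414, 2.6479363441467285e-05), 89.2142562866211) [[487.34073  76.77704]
 [487.34073  76.77704]
 [487.6852  101.89598]
 [487.6852  101.89598]]
origin [460.05556768  19.70647442] yaw 89.21429
red [((21, 194.0, 200.0), (np.float64(132.90194430899905), np.float64(-141.4021938741046))), ((10, 229.9, 221.4), (np.float64(42.30114907350209), np.float64(-87.78899508769652)))]
orange []
bar (np.float64(-71.50620953720993), np.float64(-54.838937093712616))
```

```bash
cat > m.py <<'E'
from h import *
d=np.load("pics/top0.npy",allow_pickle=True).item();im=d["img"]
hs=cv2.cvtColor(im,cv2.COLOR_BGR2HSV)
print([hs[y,x].tolist() for x,y in((180,235),(300,215),(228,233),(277,235),(300,237))])
c=hs[235,180].astype(int)
m=cv2.inRange(hs,(int(c[0])-10,80,int(c[2])-25),(int(c[0])+10,255,int(c[2])+25))
m=cv2.morphologyEx(m,cv2.MORPH_CLOSE,np.ones((3,3)))
n,l,st,_=cv2.connectedComponentsWithStats(m)
k=1+np.argmax(st[1:,4]);ys,xs=np.where(l==k);print(st[k])
w=np.array([ray(d,(x,y),12)[:2] for x,y in zip(xs,ys)],np.float32)
r=cv2.minAreaRect(w);bx=cv2.boxPoints(r);print(r)
e=max((bx[1]-bx[0],bx[2]-bx[1]),key=np.linalg.norm)
e=e*np.sign(e[1]);yaw=np.degrees(np.arctan2(e[1],e[0]))
u=e/np.linalg.norm(e);v=np.array([-u[1],u[0]])
o=np.array(r[0])-70*u+26.5*v
print("origin",o,"yaw",yaw)
inv=lambda p:np.round(((p[:2]-o)@u,(p[:2]-o)@v),1)
_,b=blobs(im,(0,150,100),(6,255,255),3);print("red",[(x,inv(ray(d,x[1:],24))) for x in b])
_,b=blobs(im,(14,150,150),(22,255,255),20);print("orange",[(x,inv(ray(d,x[1:],108))) for x in b[:8]])
print("bar",inv(ray(d,(277,235),78)))
E
python3 m.py
```

```text
[[73, 109, 157], [70, 98, 149], [23, 182, 247], [25, 173, 244], [26, 173, 246]]
[ 155  194  174   58 6267]
((546.0000610351562, 31.773330688476562), (435.8732604980469, 124.4659652709961), 86.32657623291016)
origin [515.06964684 -36.38500798] yaw 86.32657
red [((21, 194.0, 200.0), array([192.3, -76. ])), ((10, 229.9, 221.4), array([ 99.1, -27.1]))]
orange [((80, 40.4, 105.3), array([ 556.3, -275.5])), ((78, 78.4, 99.3), array([ 468.1, -294.5])), ((78, 42.5, 123.7), array([ 546.3, -231.4])), ((68, 116.1, 93.3), array([ 380.3, -313.6])), ((54, 80.9, 117.6), array([ 457.7, -250.6])), ((50, 227.4, 233.1), array([98.4,  1.2])), ((41, 276.6, 235.4), array([-13.3,   0.7]))]
bar [-16.2   0.1]
```

```bash
cat >> h.py <<'E'
O=np.array([515.07,-36.39]);YAW=86.33
def w(p):
    a=stopT(O,YAW);return np.array([*(a[:,:2]@p[:2]+a[:,2]),p[2]])
def go(s,p,pitch=0):
    "row values from measured pose to stop-frame point p, tool down, x along stop x, pitched"
    A=R.from_euler("xyz",s["tool_rot"],degrees=True)
    B=R.from_euler("xyz",[180,pitch,YAW],degrees=True)
    return np.round(A.inv().apply(w(p)-s["tool_pos"])/400,4),np.round((A.inv()*B).as_rotvec()/np.pi,4)
E
python3 -c "
from cell import bot
from h import *
print(go(bot.sense(),(-15,0,170)),w((-15,0,170)))"
```

```text
(array([-1.2369, -0.9395,  0.0684]), array([-3.000e-04,  2.000e-04,  3.957e-01])) [514.10985312 -51.35923906 170.        ]
```

```bash
python3 -m jog '[{"x":-0.9,"y":-0.68,"z":0,"wz":0.3957},{"x":-0.9,"y":-0.68,"z":0,"wz":0.3957},{"x":-0.9,"y":-0.68,"z":0,"wz":0.3957},{"x":-0.9,"y":-0.68,"z":0,"wz":0.3957},{"x":-0.9,"y":-0.68,"z":0,"wz":0.3957},{"x":-0.9,"y":-0.68,"z":0,"wz":0.3957},{"x":-0.9,"y":-0.68,"z":0,"wz":0.3957},{"x":-0.9,"y":-0.68,"z":0,"wz":0.3957},{"x":-0.9,"y":-0.68,"z":0,"wz":0.3957}]' 1; python3 -c "
from cell import bot
from h import *
print(go(bot.sense(),(-15,0,170)))"
```

```text
(array([-1.2369, -0.9395,  0.0684]), array([-3.000e-04,  2.000e-04,  3.957e-01]))invalid input
```

```bash
python3 -m jog '[{"x":-0.9,"y":-0.68,"z":0.0,"wx":0.0,"wy":0.0,"wz":0.3957},{"x":-0.9,"y":-0.68,"z":0.0,"wx":0.0,"wy":0.0,"wz":0.3957},{"x":-0.9,"y":-0.68,"z":0.0,"wx":0.0,"wy":0.0,"wz":0.3957},{"x":-0.9,"y":-0.68,"z":0.0,"wx":0.0,"wy":0.0,"wz":0.3957},{"x":-0.9,"y":-0.68,"z":0.0,"wx":0.0,"wy":0.0,"wz":0.3957},{"x":-0.9,"y":-0.68,"z":0.0,"wx":0.0,"wy":0.0,"wz":0.3957},{"x":-0.9,"y":-0.68,"z":0.0,"wx":0.0,"wy":0.0,"wz":0.3957},{"x":-0.9,"y":-0.68,"z":0.0,"wx":0.0,"wy":0.0,"wz":0.3957},{"x":-0.9,"y":-0.68,"z":0.0,"wx":0.0,"wy":0.0,"wz":0.3957}]' 1.0; python3 -c "
from cell import bot
from h import *
print(go(bot.sense(),(-15,0,170)))"
```

```text
t: 1.27
tool_pos: [429.3, 95.8, 197.1]
tool_rot: [-180.0, 0.0, 86.3]
force: [-0.7, 0.8, 0.2]
grip_width: 85.0
gripper_force: 0.0
(array([-0.3533,  0.2357,  0.0677]), array([-0.0003,  0.    , -0.0004]))
```

```bash
python3 -m jog '[{"x":-0.353,"y":0.236,"z":0.068,"wx":0.0,"wy":0.0,"wz":0.0},{"x":-0.353,"y":0.236,"z":0.068,"wx":0.0,"wy":0.0,"wz":0.0},{"x":-0.353,"y":0.236,"z":0.068,"wx":0.0,"wy":0.0,"wz":0.0},{"x":-0.353,"y":0.236,"z":0.068,"wx":0.0,"wy":0.0,"wz":0.0},{"x":-0.353,"y":0.236,"z":0.068,"wx":0.0,"wy":0.0,"wz":0.0}]' 1.0; python3 -c "
from cell import bot
from h import *
s=bot.sense();d=bot.snapshot('wrist');cv2.imwrite('pics/w1.png',d['img']);np.save('pics/w1.npy',dict(d,s=s),allow_pickle=True)
print(go(s,(-15,0,170)))"
```

```text
t: 1.9
tool_pos: [513.9, -48.9, 170.1]
tool_rot: [-179.9, -0.0, 86.4]
force: [-0.8, 1.1, 0.4]
grip_width: 85.6
gripper_force: 0.0
(array([-0.0061,  0.001 ,  0.0002]), array([-0.0003, -0.0001,  0.0006]))
```

View pics/w1.png

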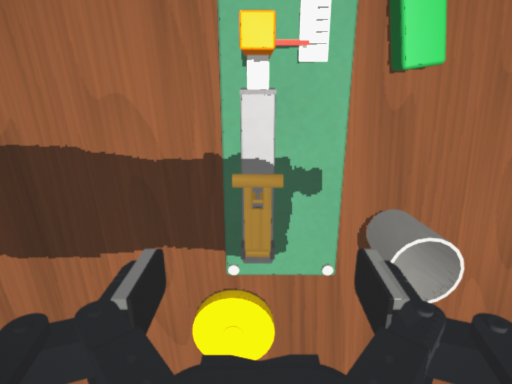

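The wrist view, with image-up being stop +x, shows the bar centred at (258,181), the block top at about (258,25), the pointer tip at (308,43) and the fingers symmetric about column 259.

```bash
cat > m2.py <<'E'
from h import *
d=np.load("pics/w1.npy",allow_pickle=True).item();P=wpose(d["s"],d)
a=stopT(O,YAW);inv=lambda p:np.round(a[:,:2].T@(p[:2]-a[:,2]),1)
im=d["img"];hs=cv2.cvtColor(im,cv2.COLOR_BGR2HSV)
print(hs[181,240],hs[181,258],hs[10,257])
m=cv2.inRange(hs[174:188],(12,120,60),(30,255,255));ys,xs=np.where(m);ok=(xs>220)&(xs<295);xs,ys=xs[ok],ys[ok]+174
print("bar px",xs.min(),xs.max(),ys.mean());bx=(xs.min()+xs.max()+1)/2
print("bar",inv(ray(d,(bx,181),77,P)),inv(ray(d,(xs.min(),181),72,P)),inv(ray(d,(xs.max()+1,181),72,P)))
for n,uv,z in(("plate corner(-150,38)",(227,276),12),("corner(-150,-91)",(334,276),12),("hinge",(258,260),76),("ptr tip",(308,43),29),("cup top",(425,268),85),("wheel",(233,332),24)):print(n,inv(ray(d,uv,z,P)))
E
python3 m2.py
```

```text
[ 20 171 171] [ 20 170 170] [ 16 195 241]
bar px 222 282 180.35827338129496
bar [-17.    5.8] [-18.6  32.4] [-18.6 -20.6]
plate corner(-150,38) [-153.5   37.8]
corner(-150,-91) [-153.4  -87.2]
hinge [-94.1   1.2]
ptr tip [ 95.8 -42.9]
cup top [ -96.8 -149.9]
wheel [-223.2   31.5]
```

```bash
sed -i 's/O=np.array(\[515.07,-36.39\])/O=np.array([513.95,-38.32])/' h.py; python3 -c "
from cell import bot
from h import *
print(go(bot.sense(),(-15,0,54)))"
```

```text
(array([-0.0115, -0.0015,  0.2909]), array([-0.0001, -0.0001,  0.0007]))
```

```bash
python3 -m jog '[{"x":-0.01,"y":-0.0015,"z":0.1,"wx":0.0,"wy":0.0,"wz":0.0},{"x":-0.01,"y":-0.0015,"z":0.2,"wx":0.0,"wy":0.0,"wz":0.0},{"x":-0.01,"y":-0.0015,"z":0.29,"wx":0.0,"wy":0.0,"wz":0.0},{"x":-0.01,"y":-0.0015,"z":0.29,"wx":0.0,"wy":0.0,"wz":0.0},{"x":-0.01,"y":-0.0015,"z":0.29,"wx":0.0,"wy":0.0,"wz":0.0}]' 1.0
python3 -m jog '[{"x":0.0,"y":0.0,"z":0.0,"wx":0.0,"wy":0.0,"wz":0.0},{"x":0.0,"y":0.0,"z":0.0,"wx":0.0,"wy":0.0,"wz":0.0},{"x":0.0,"y":0.0,"z":0.0,"wx":0.0,"wy":0.0,"wz":0.0},{"x":0.0,"y":0.0,"z":0.0,"wx":0.0,"wy":0.0,"wz":0.0},{"x":0.0,"y":0.0,"z":0.0,"wx":0.0,"wy":0.0,"wz":0.0},{"x":0.0,"y":0.0,"z":0.0,"wx":0.0,"wy":0.0,"wz":0.0}]' 0.3 20.0
python3 -c "
from cell import bot
from h import *
s=bot.sense();d=bot.snapshot('wrist');cv2.imwrite('pics/w2.png',d['img'])
print(go(s,(-15,0,54)))"
```

```text
t: 2.58
tool_pos: [514.3, -53.7, 55.8]
tool_rot: [179.9, 0.0, 86.4]
force: [0.1, 0.6, -0.5]
grip_width: 85.3
gripper_force: 0.0
t: 3.32
tool_pos: [513.6, -54.7, 54.2]
tool_rot: [-180.0, 0.0, 86.3]
force: [0.1, -0.1, -0.2]
grip_width: 25.7
gripper_force: 0.0
(array([ 0.0033, -0.0017,  0.0004]), array([-0.0001,  0.    , -0.0001]))
```

View pics/w2.png

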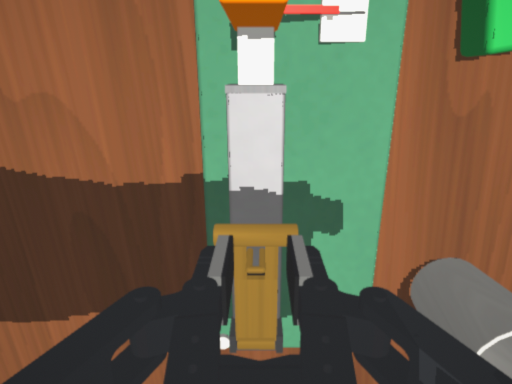

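```bash
python3 -c "
from cell import bot
from h import *
s=bot.sense();d=bot.snapshot('wrist');print(d['fx'],d['cx'],d['cy'])
H=np.linalg.inv(d['hand_eye'])
def pr(p):
    c=H[:3,:3]@p+H[:3,3];return np.round((d['cx']+d['fx']*c[0]/c[2],d['cy']+d['fy']*c[1]/c[2]),0)
for x in(-11,0,11):
  for z in(0,-10,-20,-30,-40):print(x,z,pr([x,13,z]))
print('bar',pr([0,22,-18]),pr([6,22,-18]))
d=bot.snapshot('scene');cv2.imwrite('pics/s2.png',cv2.resize(d['img'][110:250,170:350],None,fx=4,fy=4,interpolation=2))
"
```

```text
330.5624247822766 259.74743447798755 186.09360617502972
-11 0 [280. 238.]
-11 -10 [281. 247.]
-11 -20 [283. 256.]
-11 -30 [284. 266.]
-11 -40 [285. 277.]
0 0 [281. 221.]
0 -10 [282. 229.]
0 -20 [283. 237.]
0 -30 [284. 246.]
0 -40 [286. 257.]
11 0 [281. 204.]
11 -10 [282. 210.]
11 -20 [284. 218.]
11 -30 [285. 226.]
11 -40 [287. 236.]
bar [300. 235.] [300. 225.]
```

View pics/s2.png

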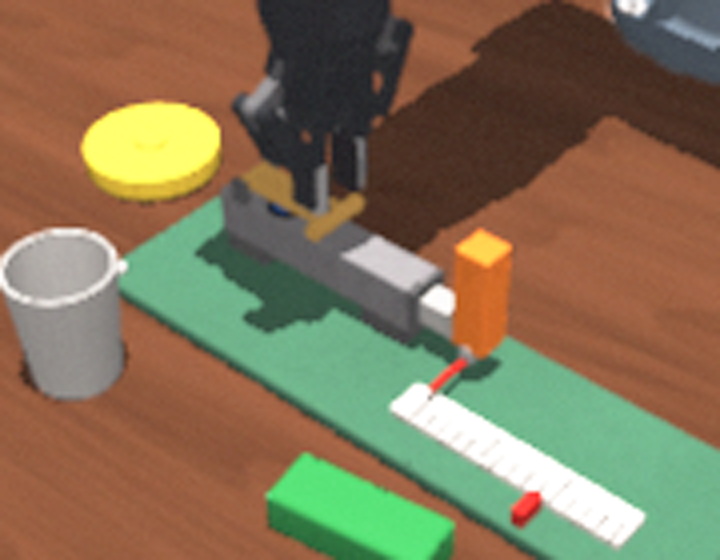

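The scene crop shows the two fingertips close to the bar, with the near tip at about crop (318,213). They have closed to 26 mm without gripping it, so I'll triangulate the tip and the bar end.

```bash
python3 -c "
from cell import bot
from h import *
s=bot.sense();dw=bot.snapshot('wrist');ds=np.load('pics/scene0.npy',allow_pickle=True).item()
P=wpose(s,dw);a=stopT(O,YAW)
def l(d,uv,P):
    v=P[:3,:3]@[(uv[0]-d['cx'])/d['fx'],(uv[1]-d['cy'])/d['fy'],1];return P[:3,3],v/np.linalg.norm(v)
def tri(us,uw):
    p,u=l(ds,us,ds['pose']);q,v=l(dw,uw,P)
    t=np.linalg.lstsq(np.c_[u,-v],q-p,rcond=None)[0];A=p+t[0]*u;B=q+t[1]*v;m=(A+B)/2
    return np.round([*(a[:,:2].T@(m[:2]-a[:,2])),m[2],np.linalg.norm(A-B)],1)
f=lambda x,y:(170+x/4,110+y/4)
print('tip',tri(f(318,213),(301,237)))
print('bar end near',tri(f(316,231),(298,235)))
print('bar end far',tri(f(360,200),(214,235)))
print('block top',tri(f(484,248),(254,-20)))
"
```

```text
tip [ -6.5 -20.3  92.2   1.1]
bar end near [-11.  -20.2  77.2   4.7]
bar end far [-12.6  23.   74.8   4.1]
block top [ 97.    3.  103.1   7.7]
```

The fingertips sit about 35 mm short of the nominal TCP, at roughly z 90 against a reported 54. I'll open, go 30 mm lower, which is still clear of the plate, and close again.

```bash
python3 -m jog '[{"x":0.0,"y":0.0,"z":0.0,"wx":0.0,"wy":0.0,"wz":0.0},{"x":0.0,"y":0.0,"z":0.0,"wx":0.0,"wy":0.0,"wz":0.0},{"x":0.0,"y":0.0,"z":0.0,"wx":0.0,"wy":0.0,"wz":0.0},{"x":0.003,"y":0.0,"z":0.025,"wx":0.0,"wy":0.0,"wz":0.0},{"x":0.003,"y":0.0,"z":0.05,"wx":0.0,"wy":0.0,"wz":0.0},{"x":0.003,"y":0.0,"z":0.075,"wx":0.0,"wy":0.0,"wz":0.0},{"x":0.003,"y":0.0,"z":0.075,"wx":0.0,"wy":0.0,"wz":0.0}]' 0.8
python3 -m jog '[{"x":0.0,"y":0.0,"z":0.0,"wx":0.0,"wy":0.0,"wz":0.0},{"x":0.0,"y":0.0,"z":0.0,"wx":0.0,"wy":0.0,"wz":0.0},{"x":0.0,"y":0.0,"z":0.0,"wx":0.0,"wy":0.0,"wz":0.0},{"x":0.0,"y":0.0,"z":0.0,"wx":0.0,"wy":0.0,"wz":0.0},{"x":0.0,"y":0.0,"z":0.0,"wx":0.0,"wy":0.0,"wz":0.0},{"x":0.0,"y":0.0,"z":0.0,"wx":0.0,"wy":0.0,"wz":0.0}]' 0.3 20.0
python3 -c "
from cell import bot
from h import *
s=bot.sense();d=bot.snapshot('wrist');cv2.imwrite('pics/w3.png',d['img'])
print(go(s,(-15,0,24)))"
```

```text
t: 4.4
tool_pos: [512.8, -53.3, 23.1]
tool_rot: [-179.9, -0.0, 86.3]
force: [0.0, -0.5, 0.5]
grip_width: 68.3
gripper_force: 0.0
t: 5.15
tool_pos: [511.5, -53.0, 24.6]
tool_rot: [-179.8, -0.0, 86.3]
force: [-8.2, 1.6, 9.2]
grip_width: 43.3
gripper_force: 21.4
(array([-0.0004,  0.0037,  0.0015]), array([-0.001 , -0.0001,  0.    ]))
```

View pics/w3.png

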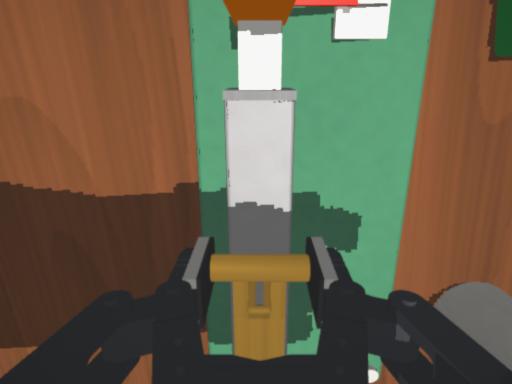

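Gripped at 43 mm, with the bar between the pads at (212–308, 268). Now the arc about the hinge, with a small sideways relief.

```bash
python3 -m jog '[{"x":0.0,"y":-0.004,"z":0.0,"wx":0.0,"wy":0.0,"wz":0.0},{"x":-0.006,"y":-0.004,"z":-0.045,"wx":0.0,"wy":0.0,"wz":0.0},{"x":-0.0235,"y":-0.004,"z":-0.0875,"wx":0.0,"wy":0.0,"wz":0.0},{"x":-0.051,"y":-0.004,"z":-0.124,"wx":0.0,"wy":0.0,"wz":0.0},{"x":-0.0875,"y":-0.004,"z":-0.1515,"wx":0.0,"wy":0.0,"wz":0.0},{"x":-0.0875,"y":-0.004,"z":-0.1515,"wx":0.0,"wy":0.0,"wz":0.0}]'
python3 -c "
from cell import bot
from h import *
s=bot.sense()
print(s['force'],go(s,(-50,0,84.6)))"
```

```text
t: 5.95
tool_pos: [509.2, -89.0, 85.7]
tool_rot: [-180.0, -0.0, 86.3]
force: [-4.2, 4.2, 4.6]
grip_width: 43.5
gripper_force: 22.3
[-4.20494511  4.24275223  4.58150838] (array([0.0021, 0.0038, 0.0027]), array([-0.0001, -0.0002, -0.0003]))
```

```bash
python3 -m jog '[{"x":-0.042,"y":-0.003,"z":-0.0175,"wx":0.0,"wy":0.0,"wz":0.0},{"x":-0.0875,"y":-0.003,"z":-0.0235,"wx":0.0,"wy":0.0,"wz":0.0},{"x":-0.133,"y":-0.003,"z":-0.0175,"wx":0.0,"wy":0.0,"wz":0.0},{"x":-0.175,"y":-0.003,"z":0.0,"wx":0.0,"wy":0.0,"wz":0.0},{"x":-0.211,"y":-0.003,"z":0.028,"wx":0.0,"wy":0.0,"wz":0.0},{"x":-0.239,"y":-0.003,"z":0.06,"wx":0.0,"wy":0.0,"wz":0.0},{"x":-0.239,"y":-0.003,"z":0.06,"wx":0.0,"wy":0.0,"wz":0.0}]'
python3 -m jog '[{"x":0.0,"y":0.0,"z":0.0,"wx":0.0,"wy":0.0,"wz":0.0},{"x":0.0,"y":0.0,"z":0.0,"wx":0.0,"wy":0.0,"wz":0.0},{"x":0.0,"y":0.0,"z":0.0,"wx":0.0,"wy":0.0,"wz":0.0},{"x":0.0,"y":0.0,"z":-0.1,"wx":0.0,"wy":0.0,"wz":0.0},{"x":0.0,"y":0.0,"z":-0.2,"wx":0.0,"wy":0.0,"wz":0.0},{"x":0.0,"y":0.0,"z":-0.2,"wx":0.0,"wy":0.0,"wz":0.0}]' 0.9
python3 -c "
from cell import bot
from h import *
s=bot.sense()
print(s['force'],go(s,(-57,0,120)))"
```

```text
t: 6.82
tool_pos: [502.7, -186.7, 60.7]
tool_rot: [180.0, 0.2, 86.2]
force: [-2.6, -5.7, 5.6]
grip_width: 42.7
gripper_force: 24.6
t: 7.58
tool_pos: [504.5, -184.0, 143.8]
tool_rot: [179.7, 0.1, 86.4]
force: [-0.2, 0.4, -0.2]
grip_width: 76.9
gripper_force: 0.0
[-0.23454104  0.38721448 -0.21243943] (array([2.226e-01, 1.000e-04, 5.920e-02]), array([0.0017, 0.0005, 0.0001]))
```

```bash
python3 -m jog '[{"x":0.05,"y":0.0,"z":-0.05,"wx":0.0,"wy":0.0,"wz":0.0},{"x":0.22,"y":0.0,"z":0.0,"wx":0.0,"wy":0.0,"wz":0.0},{"x":0.222,"y":0.0,"z":0.0592,"wx":0.0,"wy":0.0,"wz":0.0},{"x":0.222,"y":0.0,"z":0.0592,"wx":0.0,"wy":0.0,"wz":0.0},{"x":0.222,"y":0.0,"z":0.0592,"wx":0.0,"wy":0.0,"wz":0.0},{"x":0.222,"y":0.0,"z":0.0592,"wx":0.0,"wy":0.0,"wz":0.0},{"x":0.222,"y":0.0,"z":0.0592,"wx":0.0,"wy":0.0,"wz":0.0}]' 0.0
python3 -c "
from cell import bot
from h import *
s=bot.sense();d=bot.snapshot('wrist');e=bot.snapshot('scene')['img'][90:250,170:350]
np.save('pics/w4.npy',dict(d,s=s),allow_pickle=True)
c=cv2.resize(e,(432,384),interpolation=2);i=cv2.resize(d['img'][84:],(368,300),interpolation=2)
o=np.zeros((384,800,3),np.uint8);o[:300,:368]=i;o[:,368:]=c
cv2.imwrite('pics/w4.png',o)
print(s['force'],go(s,(-57,0,120)))"
```

```text
t: 8.45
tool_pos: [508.6, -95.6, 117.7]
tool_rot: [179.9, 0.0, 86.3]
force: [-0.1, 0.7, -0.9]
grip_width: -0.4
gripper_force: 0.0
[-0.06761299  0.66774056 -0.89886674] (array([ 0.0013,  0.0043, -0.0057]), array([ 0.0003,  0.0001, -0.0003]))
```

View pics/w4.png

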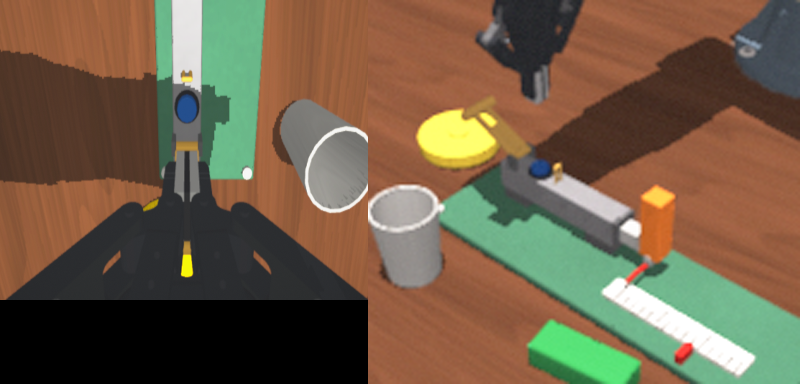

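The hasp lies right back and the blue button is exposed (crop about (187,107)), with the shut fingertips above it. Next I'll measure the button.

```bash
python3 -c "
from h import *
d=np.load('pics/w4.npy',allow_pickle=True).item();P=wpose(d['s'],d);a=stopT(O,YAW)
_,b=blobs(d['img'],(100,120,60),(125,255,255),60);print(b)
p=ray(d,b[0][1:],68,P);print(p,a[:,:2].T@(p[:2]-a[:,2]))
A=R.from_euler('xyz',d['s']['tool_rot'],degrees=True)
print(A.inv().apply(p-d['s']['tool_pos']))
"
```

```text
[(633, 259.7, 192.2)]
[509.45084345 -95.14185285  68.        ] [-56.99331668   0.85277502]
[ 0.54745521  0.80339591 49.723837  ]
```

```bash
python3 -m jog '[{"x":0.001,"y":0.002,"z":0.05,"wx":0.0,"wy":0.0,"wz":0.0},{"x":0.001,"y":0.002,"z":0.1,"wx":0.0,"wy":0.0,"wz":0.0},{"x":0.001,"y":0.002,"z":0.1125,"wx":0.0,"wy":0.0,"wz":0.0},{"x":0.001,"y":0.002,"z":0.1125,"wx":0.0,"wy":0.0,"wz":0.0}]'
python3 -c "
from cell import bot
from h import *
s=bot.sense();print(s['tool_pos'],s['force']);d=bot.snapshot('wrist');e=bot.snapshot('scene')['img'][120:200,200:310]
c=cv2.resize(e,(440,320),interpolation=2);i=cv2.resize(d['img'][100:350,150:400],(350,320),interpolation=2)
cv2.imwrite('pics/w5.png',np.hstack([i,c]))"
```

```text
t: 9.05
tool_pos: [509.0, -94.7, 72.3]
tool_rot: [-180.0, 0.0, 86.3]
force: [0.7, 0.5, 0.1]
grip_width: -0.2
gripper_force: 0.0
[509.04533524 -94.69185602  72.317511  ] [0.66292938 0.4541174  0.07258259]
```

View pics/w5.png

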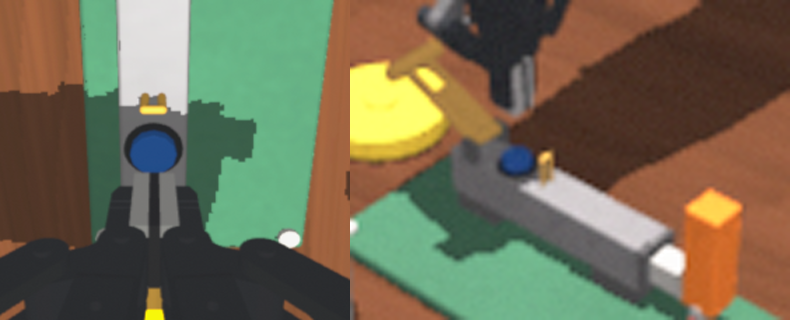

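The tips are still about 30 mm above the button and centred in x, so I'll keep descending.

```bash
python3 -m jog '[{"x":0.0,"y":0.0,"z":0.03,"wx":0.0,"wy":0.0,"wz":0.0},{"x":0.0,"y":0.0,"z":0.055,"wx":0.0,"wy":0.0,"wz":0.0},{"x":0.0,"y":0.0,"z":0.06,"wx":0.0,"wy":0.0,"wz":0.0},{"x":0.0,"y":0.0,"z":0.065,"wx":0.0,"wy":0.0,"wz":0.0},{"x":0.0,"y":0.0,"z":0.065,"wx":0.0,"wy":0.0,"wz":0.0}]'
```

```text
t: 9.78
tool_pos: [509.1, -94.6, 46.1]
tool_rot: [-180.0, 0.0, 86.3]
force: [-0.3, -0.5, 0.1]
grip_width: -0.4
gripper_force: 0.0
```

```bash
python3 -m jog '[{"x":0.0,"y":0.0,"z":0.005,"wx":0.0,"wy":0.0,"wz":0.0},{"x":0.0,"y":0.0,"z":0.01,"wx":0.0,"wy":0.0,"wz":0.0},{"x":0.0,"y":0.0,"z":0.01,"wx":0.0,"wy":0.0,"wz":0.0}]'
```

```text
t: 10.15
tool_pos: [508.9, -94.6, 42.0]
tool_rot: [-180.0, 0.0, 86.3]
force: [0.1, -0.0, -0.2]
grip_width: -0.3
gripper_force: 0.0
```

```bash
python3 -m jog '[{"x":0.0,"y":0.0,"z":0.004,"wx":0.0,"wy":0.0,"wz":0.0},{"x":0.0,"y":0.0,"z":0.0075,"wx":0.0,"wy":0.0,"wz":0.0},{"x":0.0,"y":0.0,"z":0.0075,"wx":0.0,"wy":0.0,"wz":0.0}]'; python3 -m jog '[{"x":0.0,"y":0.0,"z":0.004,"wx":0.0,"wy":0.0,"wz":0.0},{"x":0.0,"y":0.0,"z":0.0075,"wx":0.0,"wy":0.0,"wz":0.0},{"x":0.0,"y":0.0,"z":0.0075,"wx":0.0,"wy":0.0,"wz":0.0}]'
```

```text
t: 10.52
tool_pos: [508.9, -94.6, 39.0]
tool_rot: [-180.0, 0.0, 86.3]
force: [0.0, -0.7, 0.2]
grip_width: -0.0
gripper_force: 0.0
t: 10.9
tool_pos: [509.0, -94.6, 36.0]
tool_rot: [-180.0, 0.0, 86.3]
force: [-0.4, 0.2, 0.2]
grip_width: -0.1
gripper_force: 0.0
```

```bash
for i in 1; do python3 -m jog '[{"x":0.0,"y":0.0,"z":0.004,"wx":0.0,"wy":0.0,"wz":0.0},{"x":0.0,"y":0.0,"z":0.0075,"wx":0.0,"wy":0.0,"wz":0.0},{"x":0.0,"y":0.0,"z":0.0075,"wx":0.0,"wy":0.0,"wz":0.0}]'; done
python3 -c "
from cell import bot
from h import *
d=bot.snapshot('wrist');e=bot.snapshot('scene')['img'][120:200,200:310]
c=cv2.resize(e,(440,320),interpolation=2);i=cv2.resize(d['img'][100:350,150:400],(350,320),interpolation=2)
cv2.imwrite('pics/w6.png',np.hstack([i,c]))"
```

```text
t: 11.28
tool_pos: [509.1, -94.6, 33.1]
tool_rot: [180.0, 0.0, 86.3]
force: [0.0, -0.3, 2.0]
grip_width: 0.3
gripper_force: 0.6
```

View pics/w6.png

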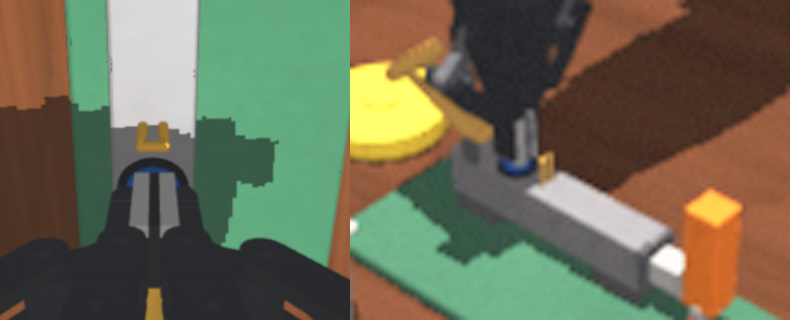

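The tips have just met the button, at 2 N and TCP z 33. Pressing on.

```bash
python3 -m jog '[{"x":0.0,"y":0.0,"z":0.004,"wx":0.0,"wy":0.0,"wz":0.0},{"x":0.0,"y":0.0,"z":0.008,"wx":0.0,"wy":0.0,"wz":0.0},{"x":0.0,"y":0.0,"z":0.012,"wx":0.0,"wy":0.0,"wz":0.0},{"x":0.0,"y":0.0,"z":0.012,"wx":0.0,"wy":0.0,"wz":0.0}]'; python3 -m jog '[{"x":0.0,"y":0.0,"z":0.0025,"wx":0.0,"wy":0.0,"wz":0.0},{"x":0.0,"y":0.0,"z":0.0025,"wx":0.0,"wy":0.0,"wz":0.0}]'
```

```text
t: 11.88
tool_pos: [509.3, -94.9, 28.9]
tool_rot: [180.0, 0.0, 86.3]
force: [-1.0, -0.7, 9.3]
grip_width: 0.3
gripper_force: 4.7
t: 12.12
tool_pos: [509.5, -95.1, 28.6]
tool_rot: [179.9, 0.1, 86.3]
force: [-4.9, -2.2, 17.5]
grip_width: -0.1
gripper_force: 8.8
```

```bash
python3 -m jog '[{"x":0.0,"y":0.0,"z":-0.1,"wx":0.0,"wy":0.0,"wz":0.0},{"x":0.0,"y":0.0,"z":-0.22,"wx":0.0,"wy":0.0,"wz":0.0},{"x":0.1,"y":0.0,"z":-0.22,"wx":0.0,"wy":0.0,"wz":0.0},{"x":0.1,"y":0.0,"z":-0.22,"wx":0.0,"wy":0.0,"wz":0.0},{"x":0.1,"y":0.0,"z":-0.22,"wx":0.0,"wy":0.0,"wz":0.0}]' 0.9
python3 -c "
from cell import bot
from h import *
s=bot.sense();d=bot.snapshot('wrist');a=stopT(O,YAW);P=wpose(s,d)
inv=lambda p:np.round(a[:,:2].T@(p[:2]-a[:,2]),1)
cv2.imwrite('pics/w7.png',d['img'])
_,b=blobs(d['img'],(12,180,200),(18,255,255),100);print('block',[(x,inv(ray(d,x[1:],108,P))) for x in b[:3]])
_,b=blobs(d['img'],(100,120,60),(125,255,255),60);print('btn',[(x,inv(ray(d,x[1:],63,P))) for x in b[:2]])
_,b=blobs(d['img'],(0,150,90),(6,255,255),20);print('red',[(x,inv(ray(d,x[1:],24,P))) for x in b[:4]])
print(go(s,(100,0,110)))"
```

```text
t: 12.75
tool_pos: [511.2, -54.6, 114.9]
tool_rot: [-179.9, 0.0, 86.4]
force: [-0.2, -0.6, 0.1]
grip_width: 76.8
gripper_force: 0.0
block [((109, 257.9, 23.0), array([88.8,  1.7]))]
btn [((496, 259.8, 242.2), array([-57.3,   0.8]))]
red [((221, 302.0, 25.7), array([ 98.9, -30.1]))]
(array([0.2911, 0.0043, 0.0121]), array([-0.0003,  0.0001,  0.0002]))
```

View pics/w7.png

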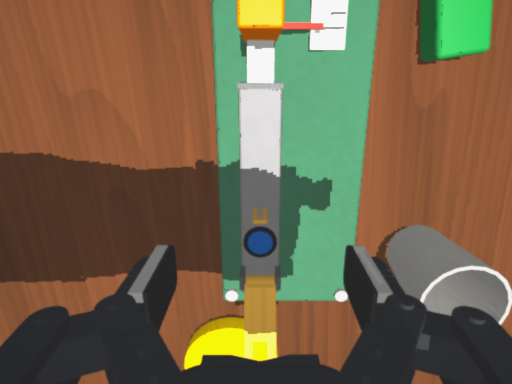

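The button looks pressed in at (260,242), the hasp is back, and the block is in line ahead. Next I'll move over the block, go down and grip it.

```bash
python3 -m jog '[{"x":0.14,"y":0.002,"z":0.0,"wx":0.0,"wy":0.0,"wz":0.0},{"x":0.28,"y":0.002,"z":0.0,"wx":0.0,"wy":0.0,"wz":0.0},{"x":0.291,"y":0.002,"z":0.0,"wx":0.0,"wy":0.0,"wz":0.0},{"x":0.291,"y":0.002,"z":0.0,"wx":0.0,"wy":0.0,"wz":0.0},{"x":0.291,"y":0.002,"z":0.06,"wx":0.0,"wy":0.0,"wz":0.0},{"x":0.291,"y":0.002,"z":0.12,"wx":0.0,"wy":0.0,"wz":0.0},{"x":0.291,"y":0.002,"z":0.172,"wx":0.0,"wy":0.0,"wz":0.0},{"x":0.291,"y":0.002,"z":0.172,"wx":0.0,"wy":0.0,"wz":0.0},{"x":0.291,"y":0.002,"z":0.172,"wx":0.0,"wy":0.0,"wz":0.0}]'
python3 -m jog '[{"x":0.0,"y":0.0,"z":0.0,"wx":0.0,"wy":0.0,"wz":0.0},{"x":0.0,"y":0.0,"z":0.0,"wx":0.0,"wy":0.0,"wz":0.0},{"x":0.0,"y":0.0,"z":0.0,"wx":0.0,"wy":0.0,"wz":0.0},{"x":0.0,"y":0.0,"z":0.0,"wx":0.0,"wy":0.0,"wz":0.0},{"x":0.0,"y":0.0,"z":0.0,"wx":0.0,"wy":0.0,"wz":0.0},{"x":0.0,"y":0.0,"z":0.0,"wx":0.0,"wy":0.0,"wz":0.0}]' 0.1 40.0
python3 -c "
from cell import bot
from h import *
s=bot.sense();print(s['force'],go(s,(100,1,46)))"
```

```text
t: 13.92
tool_pos: [520.3, 60.5, 47.2]
tool_rot: [180.0, 0.0, 86.2]
force: [0.6, -0.8, 0.5]
grip_width: 76.6
gripper_force: 0.0
t: 14.68
tool_pos: [518.9, 61.6, 47.1]
tool_rot: [-179.9, -0.0, 86.3]
force: [-5.4, -0.1, 8.4]
grip_width: 23.5
gripper_force: 40.4
[-5.44052234 -0.14474858  8.36863559] (array([-0.0001,  0.0012,  0.0027]), array([-0.0003, -0.    ,  0.0001]))
```

```bash
python3 -m jog '[{"x":0.01,"y":-0.002,"z":0.0,"wx":0.0,"wy":0.0,"wz":0.0},{"x":0.04,"y":-0.002,"z":0.0,"wx":0.0,"wy":0.0,"wz":0.0},{"x":0.07,"y":-0.002,"z":0.0,"wx":0.0,"wy":0.0,"wz":0.0},{"x":0.1,"y":-0.002,"z":0.0,"wx":0.0,"wy":0.0,"wz":0.0},{"x":0.13,"y":-0.002,"z":0.0,"wx":0.0,"wy":0.0,"wz":0.0},{"x":0.16,"y":-0.002,"z":0.0,"wx":0.0,"wy":0.0,"wz":0.0},{"x":0.19,"y":-0.002,"z":0.0,"wx":0.0,"wy":0.0,"wz":0.0},{"x":0.21,"y":-0.002,"z":0.0,"wx":0.0,"wy":0.0,"wz":0.0},{"x":0.22,"y":-0.002,"z":0.0,"wx":0.0,"wy":0.0,"wz":0.0},{"x":0.22,"y":-0.002,"z":0.0,"wx":0.0,"wy":0.0,"wz":0.0}]'
python3 -c "
from cell import bot
from h import *
s=bot.sense();print(s['force']);a=stopT(O,YAW)
inv=lambda p:np.round(a[:,:2].T@(p[:2]-a[:,2]),2)
for n in('wrist','top','scene'):
    d=bot.snapshot(n);P=wpose(s,d) if n=='wrist' else d['pose']
    if n=='wrist':cv2.imwrite('pics/w8.png',d['img'])
    _,b=blobs(d['img'],(0,140,80),(7,255,255),5);print(n,[(x,'z24',inv(ray(d,x[1:],24,P)),'z28',inv(ray(d,x[1:],28,P))) for x in b[:5]])
"
```

```text
t: 15.92
tool_pos: [524.6, 149.2, 47.1]
tool_rot: [180.0, 0.0, 86.3]
force: [-1.5, -2.0, 6.6]
grip_width: 23.4
gripper_force: 40.3
[-1.51734872 -1.98403679  6.62425244]
wrist [((526, 375.5, 197.6), 'z24', array([193.91, -73.64]), 'z28', array([195.39, -72.15])), ((331, 305.1, 210.1), 'z24', array([185.31, -28.86]), 'z28', array([186.96, -28.26]))]
top [((23, 193.8, 200.2), 'z24', array([194.78, -76.51]), 'z28', array([194.15, -76.23]))]
scene [((41, 301.1, 236.8), 'z24', array([195.77, -78.15]), 'z28', array([197.61, -81.1 ])), ((17, 311.8, 220.9), 'z24', array([186.23, -23.97]), 'z28', array([188.14, -27.29]))]
```

View pics/w8.png

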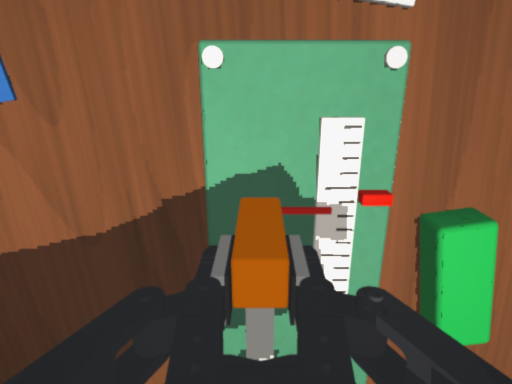

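Both the pointer, tip at (331,210), and the mark (375,198) are visible, and the pointer is still short by several mm. I'll measure the edges of each at sub-pixel scale.

```bash
cat > e.py <<'E'
from cell import bot
from h import *
a=stopT(O,YAW);inv=lambda p:np.round(a[:,:2].T@(p[:2]-a[:,2]),2)
s=bot.sense();d=bot.snapshot('wrist');P=wpose(s,d);im=d['img']
_,b=blobs(im,(0,140,60),(7,255,255),40);print(b[:3],s['tool_pos'],s['force'])
for x in(366,384):print('mark',x,[tuple(im[r,x].tolist()) for r in range(int(b[0][2])-9,int(b[0][2])+11)],int(b[0][2])-9)
print('ptr',[tuple(im[r,322].tolist()) for r in range(int(b[1][2])-6,int(b[1][2])+8)],int(b[1][2])-6)
E
python3 e.py
```

```text
[(525, 375.6, 197.5), (331, 305.3, 210.1)] [524.55759574 148.99890645  47.09077189] [-1.09473787 -3.17656193  6.09737707]
mark 366 [(113, 152, 101), (82, 110, 117), (38, 48, 131), (26, 29, 134), (24, 28, 136), (23, 29, 145), (23, 33, 206), (26, 41, 242), (31, 46, 246), (32, 47, 246), (28, 44, 246), (29, 45, 246), (27, 43, 246), (25, 42, 246), (23, 42, 246), (21, 39, 245), (29, 49, 244), (75, 101, 227), (112, 149, 133), (126, 168, 97)] 188
mark 384 [(115, 154, 103), (85, 111, 118), (38, 47, 132), (24, 30, 136), (23, 29, 138), (23, 28, 144), (22, 30, 203), (21, 37, 242), (24, 41, 245), (25, 42, 246), (22, 39, 246), (21, 39, 246), (21, 40, 245), (19, 39, 245), (18, 37, 245), (16, 37, 245), (29, 48, 244), (73, 100, 225), (109, 148, 132), (122, 166, 97)] 188
ptr [(160, 168, 173), (157, 165, 172), (129, 136, 158), (65, 69, 135), (29, 33, 134), (24, 28, 143), (23, 27, 144), (26, 29, 145), (30, 33, 145), (57, 61, 149), (117, 123, 161), (155, 164, 172), (159, 167, 173), (159, 167, 173)] 204
```

```bash
cat >> e.py <<'E'
print('mark',inv(ray(d,(375.5,199.7),24,P)),'ptr',inv(ray(d,(322,210.6),29,P)),'tcp',inv(s['tool_pos']))
E
python3 e.py|tail -1
```

```text
mark [192.21 -73.85] ptr [186.77 -38.88] tcp [187.58   1.38]
```

```bash
python3 -m jog '[{"x":0.007,"y":0.0,"z":0.0,"wx":0.0,"wy":0.0,"wz":0.0},{"x":0.0136,"y":0.0,"z":0.0,"wx":0.0,"wy":0.0,"wz":0.0},{"x":0.0136,"y":0.0,"z":0.0,"wx":0.0,"wy":0.0,"wz":0.0},{"x":0.0136,"y":0.0,"z":0.0,"wx":0.0,"wy":0.0,"wz":0.0},{"x":0.0136,"y":0.0,"z":0.0,"wx":0.0,"wy":0.0,"wz":0.0}]'
cat > f.py <<'E'
from cell import bot
from h import *
a=stopT(O,YAW);inv=lambda p:a[:,:2].T@(p[:2]-a[:,2])
s=bot.sense();d=bot.snapshot('wrist');P=wpose(s,d);im=d['img'].astype(float)
def edge(col,r0,r1,ch,lo,hi): # coverage-based extent
    c=im[r0:r1,col,ch];return c
_,b=blobs(d['img'],(0,140,60),(7,255,255),40);print(b[:3],inv(s['tool_pos']),s['force'])
rm,rp=[int(x[2]) for x in b[:2]]
# mark top: bright red channel minus green, half threshold crossings
def ext(sig,th,r0):
    i=np.where(sig>th)[0];i0,i1=i[0],i[-1]
    return r0+i0-(sig[i0]-th)/(sig[i0]-sig[i0-1]), r0+i1+(sig[i1]-th)/(sig[i1]-sig[i1+1])
M=[ext(im[rm-14:rm+14,x,2]-im[rm-14:rm+14,x,1],150,rm-14) for x in range(364,390,4)]
Q=[(x,*ext(255-im[rp-10:rp+11,x,1],255-98,rp-10)) for x in range(318,330,3)]
print(np.round(M,2).tolist(),np.round(Q,2).tolist())
pm=np.mean([inv(ray(d,(376,e),24,P)) for e in np.mean(M,0)],0)
lo=np.mean(Q,0);pn=inv(ray(d,(lo[0],lo[2]),29,P)) # near (-x) top edge
pf=inv(ray(d,(lo[0],lo[1]),26,P)) # far bottom edge
print('mark',pm,'ptr from near edge',pn[0]+2,'from far edge',pf[0]-2)
# blade slope
sl=[]
for x in range(288,330,2):
    c=255-im[rp-10:rp+11,x,1]; m=(im[rp-10:rp+11,x,2]-im[rp-10:rp+11,x,1]).clip(30)-30
    sl.append((x,rp-10+(m*np.arange(21)).sum()/m.sum()))
k=np.polyfit(*np.array(sl).T,1)
p,q=[inv(ray(d,(x,np.polyval(k,x)),29,P)) for x in(290,328)]
print('blade dx per dy',(p-q)[0]/(p-q)[1])
E
python3 f.py
```

```text
t: 16.8
tool_pos: [524.9, 154.4, 47.1]
tool_rot: [180.0, 0.0, 86.3]
force: [-2.3, -3.2, 6.0]
grip_width: 23.3
gripper_force: 40.2
[(526, 374.6, 204.7), (329, 305.3, 210.1)] [192.98849629   1.39871012] [-2.33093866 -3.15052273  6.01537449]
[[201.49, 212.18], [201.48, 212.18], [201.48, 212.18], [201.47, 212.17], [201.46, 212.13], [201.47, 212.11], [201.52, 212.27]] [[318.0, 206.57, 213.59], [321.0, 206.56, 213.59], [324.0, 206.57, 213.59], [327.0, 206.56, 213.59]]
mark [192.67102861 -74.69160884] ptr from near edge 192.12295468673798 from far edge 191.72226146504087
blade dx per dy 0.0020124493897184636
```

```bash
python3 -m jog '[{"x":0.0015,"y":0.0,"z":0.0,"wx":0.0,"wy":0.0,"wz":0.0},{"x":0.0015,"y":0.0,"z":0.0,"wx":0.0,"wy":0.0,"wz":0.0},{"x":0.0015,"y":0.0,"z":0.0,"wx":0.0,"wy":0.0,"wz":0.0},{"x":0.0015,"y":0.0,"z":0.0,"wx":0.0,"wy":0.0,"wz":0.0},{"x":0.0015,"y":0.0,"z":0.0,"wx":0.0,"wy":0.0,"wz":0.0}]'; sed -i 's/rm-14:rm+14,x,1\],150/rm-14:rm+14,x,1],110/' f.py; python3 f.py
```

```text
t: 17.48
tool_pos: [525.0, 154.9, 47.1]
tool_rot: [180.0, 0.1, 86.3]
force: [-2.5, -3.9, 6.8]
grip_width: 23.4
gripper_force: 40.2
[(522, 374.7, 205.6), (332, 305.3, 210.1)] [193.4878933    1.37344186] [-2.51977657 -3.89737628  6.81999923]
[[200.67, 213.31], [200.33, 213.31], [200.5, 213.3], [200.25, 213.26], [200.33, 213.26], [201.0, 213.3], [201.57, 213.55]] [[318.0, 206.56, 213.6], [321.0, 206.57, 213.59], [324.0, 206.57, 213.59], [327.0, 206.57, 213.59]]
mark [193.03405586 -74.73252427] ptr from near edge 192.61408694773314 from far edge 192.21225177496098
blade dx per dy 0.001368474444357693
```

```bash
python3 -c "
from cell import bot
print(bot.finish_job())"
```

```text
the job is handed in; nothing more can be done
None
```

The job is handed in at about 17.5 s: the hasp lies right back, the blue button took 17 N (it needs 3–5) and the arm then drew out freely, and the pointer is on the red mark to within about 0.3 mm by the wrist camera. The gripper still holds the block at 40 N, and I never touched the wheel, bar, cup or blank; the judge's result was not shown.

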